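# Gather the nuts in the tote's scoop corner

### The arm

A 6-joint arm with a two-finger parallel gripper is mounted at the origin on the work surface. World frame = base frame: x ahead of the robot, y to its left, z up, the work surface at z = 0. Lengths are in m, angles in rad, forces in N, time in s.
With the tool pointing down it reaches from about 0.325 to 0.85 m from the base axis. Payload 15.5 kg.
Tool frame: the origin (TCP) lies at the very end of the fingers, on their centre line; the grasp point (between the pads) lies 19 mm behind it (env.grip_depth is the z of the grasp point in the tool frame, in m); z points along the fingers, y is the line along which they close (so a half turn about z gives the same grasp; the last joint's range is limited). The gripper opens to 91 mm and grips with 3 to 60 N. Pads are 32 mm wide; open, the fingers measure 118 mm over their backs; the gripper's body (76 mm by 178 mm) begins 60 mm behind the grasp point.
Start: joints at [-1.367, 0.494, 1.345, -0, 1.302, -0.096], TCP at [0.185, -0.597, 0.214] pointing down, gripper open.
Joint ranges: [-2.91, 2.91], [-0.82, 2.16], [0.22, 2.67], [-1.22, 4.37], [0.12, 2.79], [-3.08, 3.08]. Speed limits (rad/s): [1.89, 1.89, 2.57, 3.01, 3.01, 3.01].

### API

Orientations are given as a rotation vector (axis times angle).
In Python, from station import env, eyes gives the robot as it stands. The module is installed in compiled form; this text tells all that it offers.
- The arm moves only by the tool apply_moves, never from a script. Its argument "series" is a list of rows, each a list of 3 entries, a list of its own where there are three numbers: the shift along the tool's x, y, z in m, then the turn about the tool's z in degrees, then the opening, from 0 (shut) to 1 (fully open). A call has 1 to 20 rows; each row shifts and turns the commanded pose from where the row before left it, along the tool's axes as they then stand; what a row does not reach is not made up. A row lasts 1/10 s, in which the tool goes at most 50 mm and 8.59 degrees, less where a joint would pass 70% of its speed; a pose out of reach is approached as far as the arm can. A call is refused whole if a number of a shift passes 0.05 or a number of a turn 8.59, either way. A call with a gripper value outside its range is refused whole. The fingers move at their own pace and stop on an object; "newtons" is the grip in N (left out, the last holds). Time passes only in rows, so rows that do not move let the fingers close. It gives the time, the measured TCP pose, the force, the opening and the grip force at its end, in the units of the state.
- env.get_obs(): the state, without advancing time (a new reading comes with each control period).
- eyes.get_image(name): name is "scene" or "top"; returns the picture (420x560x3 uint8, red, green, blue); there is no depth.
- eyes.calibration(name): a dict with "intrinsics" (3x3 intrinsics, pixels), "rvec" (rotation vector, rad) and "tvec" (3), from world to camera coordinates, as OpenCV has them. Camera axes: x right, y down, z forward; pixel columns grow to the right and rows downward; lengths in m; the calibration is good to about 2 mm. A picture is of the moment at which its call begins. calibration takes no time and is no camera call.
- env.sign_off(): hands the job in; it is judged then, once.
The state is a dict: "time": time; "joint_pos": joint angles; "qvel": joint speeds; "tau": joint torques, N m; "tool_pos": TCP position; "ee_rot": TCP orientation; "ft_force": force on the tool from outside, world axes, zero at the start; "moment": the same for the moment, N m; "width": finger opening in m; "finger_force": force on a finger pad.
Only numpy, scipy, OpenCV 4.12 (cv2) and the standard library are available. Lean on these libraries where they do the work, as an engineer would, in place of code of your own. Each camera call takes 0.05 s, during which the arm holds its last target. There are 200 camera calls.

### The job

Pick up the open parts tote by its bar handle and tip it so that all five loose nuts slide together into its scoop corner, the corner where the walls are cut low, without spilling any. Finish while still holding the tote in the air, clear of the bench and everything on it, clearly tilted towards that corner (some 20 to 30 degrees) with the nuts lying still there: do not set it down or let go. Leave the other things on the bench where they are.

Things in the scene. Friction and masses are not known exactly. Their poses are not given: they have to be found in the camera images.
- tote_handle (a point): centre of the wooden bar handle of the open grey plastic parts tote, 124 mm above the tote's underside. The bar is 18 mm wide (tote y), 22 mm high and 240 mm long (along tote x), fixed rigidly on an upright at each end; below the bar there is free air of more than 100 mm down to the tote floor. Axes: those of the tote, z up when it stands level
- tote: the open tote, 0.3 to 0.45 kg: 240 (x; 256 over the handle uprights) by 160 (y) mm, walls 55 mm high, walls and floor 4 mm thick. Origin at the centre of its underside. At its +x +y corner, the scoop corner, both walls are cut down to 28 mm high over the last 65 to 70 mm. Stands turned any way round
- tote_corner (a point): the inner bottom corner of the tote at the scoop corner: 116 mm along tote x and 76 mm along tote y from the tote's middle, 4 mm above its underside; axes those of the tote. The inside is slippery: loose steel parts start to slide at a slope of roughly 9 to 14 degrees
- nut0: one of five equal loose steel hexagon nuts, 22 mm across the flats, 12 mm thick, 25 g, lying flat in the tote; origin at its centre
- nut1: one of five equal loose steel hexagon nuts, 22 mm across the flats, 12 mm thick, 25 g, lying flat in the tote; origin at its centre
- nut2: one of five equal loose steel hexagon nuts, 22 mm across the flats, 12 mm thick, 25 g, lying flat in the tote; origin at its centre
- nut3: one of five equal loose steel hexagon nuts, 22 mm across the flats, 12 mm thick, 25 g, lying flat in the tote; origin at its centre
- nut4: one of five equal loose steel hexagon nuts, 22 mm across the flats, 12 mm thick, 25 g, lying flat in the tote; origin at its centre
- chisel: bystander, loose: flat stone chisel, dark steel, 180 mm long, 20 mm wide, 13 mm high, lying beside one long side of the tote; origin under its middle
- offcut: bystander, loose: pale stone offcut, 60 x 40 mm, 40 mm high, standing beside the other long side of the tote; origin under its middle
- mallet: bystander, loose: big carver's mallet standing on its white head, wooden handle up; head 110 mm across, 206 mm tall in all; origin under its middle
- dummy: bystander, loose: small steel-headed mallet standing on its head, handle up; 58 mm across, 145 mm tall; origin under its middle
- mug: bystander, loose: white mug, 80 mm across, 90 mm tall; origin under its middle
- brush: bystander, loose: bench brush lying flat, handle along its own -x; origin under its middle
- rasp: bystander, loose: rasp lying flat, 220 mm long, wooden handle along its own -x; origin under it, near the middle

How it is judged:
By the outcome, as a careful person would: the job done as asked, in the order asked, and still so for the second after the job is handed in, while the arm keeps its last pose, push and grip.
It also fails if it takes over 43 s, if anything falls off the work surface, if the arm or the gripper's body presses on something with over 40 N, if the wrist force passes 120 N, or if a joint passes its speed limit or range.

## Working session

There is one attempt and no reset: what is moved stays moved. The work goes in short steps, Python scripts to look and compute and a tool call to move; the robot and the scene stay as the last step left them, time stands still between calls to the robot, and variables do not carry over. Pictures are saved under pics/ and viewed, at most 10 in all, crops included, and the job is handed in when it is done.

Besides the shell and the picture viewer there is one more tool, called after ">>>" in YAML: its name, and indented under it one key for each argument. apply_moves: Moves the arm, as the interface text tells. Its arguments: {"type":"object","properties":{"series":{"type":"array","items":{"type":"array"}},"newtons":{"type":"number"}},"required":["series"]}

```bash
mkdir -p pics; python3 - <<'E'
from station import env, eyes
import cv2
for n in("scene","top"):
    cv2.imwrite(f"pics/{n}0.png",eyes.get_image(n)[:,:,::-1])
    print(n,eyes.calibration(n))
print(env.get_obs(),env.grip_depth)
E
```

```text
scene {'intrinsics': array([[414.68155248,   0.        , 279.86194811],
       [  0.        , 414.68155248, 208.54168915],
       [  0.        ,   0.        ,   1.        ]]), 'rvec': array([ 2.25015609,  1.27541524, -0.39194375]), 'tvec': array([-0.24748199, -0.28521201,  1.37922569])}
top {'intrinsics': array([[448.23299221,   0.        , 280.78121451],
       [  0.        , 448.23299221, 215.38401795],
       [  0.        ,   0.        ,   1.        ]]), 'rvec': array([ 2.1665962 , -2.14923795,  0.08630692]), 'tvec': array([-0.00579011,  0.51166903,  1.27065991])}
{'time': 0.1, 'joint_pos': array([-1.36648263e+00,  4.94142048e-01,  1.34604649e+00,  2.96795719e-05,
        1.30249160e+00, -9.55273772e-02]), 'qvel': array([ 1.44091727e-04, -2.18260257e-03, -2.62558306e-03, -1.57183869e-03,
       -1.88828790e-05, -2.87248990e-04]), 'tau': array([ 2.46008531e-03, -8.80237985e+01, -3.82544053e+01,  7.07262964e-02,
        4.82864468e-02, -3.69801921e-05]), 'tool_pos': array([ 0.1845349 , -0.59679371,  0.21339251]), 'ee_rot': array([-3.10527986e+00, -4.69052240e-01,  4.79740624e-05]), 'ft_force': array([ 1.02488514, -0.08039214, -0.25118146]), 'moment': array([-0.03619516,  0.01552639,  0.01247959]), 'finger_force': 0.0, 'width': 0.09111487833908544} -0.0188
```

View pics/top0.png

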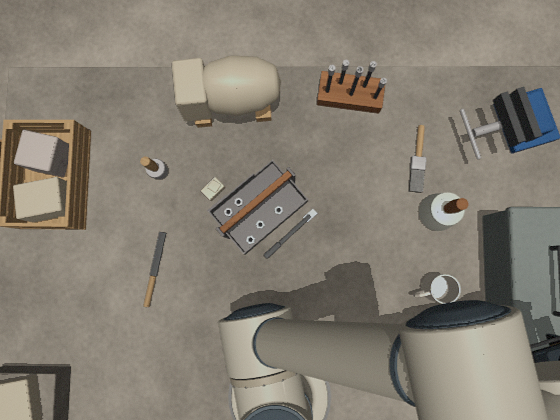

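View pics/scene0.png

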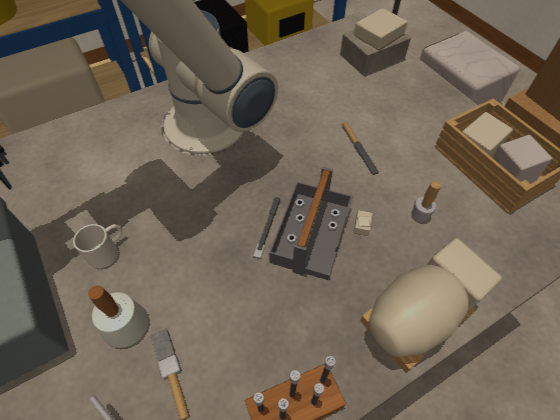

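```bash
python3 - <<'E'
import cv2,numpy as np
a=cv2.imread("pics/top0.png")[145:275,190:330];b=cv2.imread("pics/scene0.png")[160:290,240:380]
f=lambda i:cv2.resize(i,None,fx=4.2,fy=4.2,interpolation=cv2.INTER_CUBIC)
cv2.imwrite("pics/c1.png",f(a));cv2.imwrite("pics/c2.png",f(b))
E
```

```text
(no output)
```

View pics/c1.png

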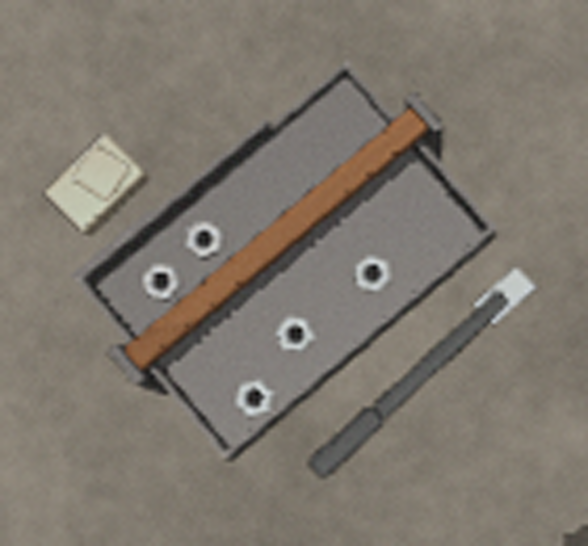

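View pics/c2.png

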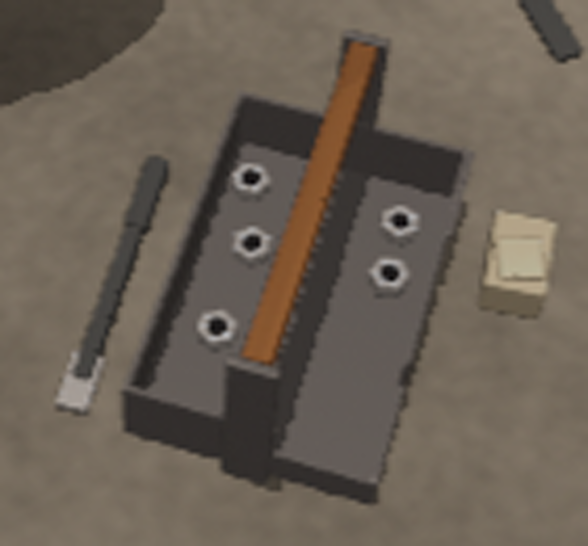

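The scoop corner is the far one: c1 pixel (345,70), c2 pixel (375,495). The bar runs from c1 (140,355) to (415,120), with tote +x towards upper right. Next I'll fit the pose from the bar in both views.

```bash
cat > h.py <<'E'
import cv2,numpy as np
from station import env,eyes
from scipy.spatial.transform import Rotation as R
def ray(name,px,z):
    c=eyes.calibration(name);Rm=cv2.Rodrigues(c["rvec"])[0];o=-Rm.T@c["tvec"]
    d=Rm.T@np.linalg.inv(c["intrinsics"])@np.array([px[0],px[1],1.]);return o+d*(z-o[2])/d[2]
E
python3 - <<'E'
from h import *
for n,(x0,y0,x1,y1),s in(("top",(190,145,330,275),"c1"),("scene",(240,160,380,290),"c2")):
    im=cv2.imread(f"pics/{n}0.png")
    h=cv2.cvtColor(im,cv2.COLOR_BGR2HSV);m=((h[...,1]>100)&(h[...,0]<20)&(h[...,2]>60)).astype(np.uint8)
    k=np.zeros_like(m);k[y0:y1,x0:x1]=1;m*=k
    p=np.argwhere(m)[:,::-1].astype(np.float32);r=cv2.minAreaRect(p);b=cv2.boxPoints(r)
    W=np.array([ray(n,q,.135) for q in b]);c=ray(n,p.mean(0),.135)
    i=np.linalg.norm(W-W[0],axis=1).argsort();e1=(W[0]+W[i[1]])/2;e2=(W[i[2]]+W[i[3]])/2
    print(n,len(p),c,e1,e2,np.degrees(np.arctan2(*(e2-e1)[1::-1])),np.linalg.norm(e2-e1),np.linalg.norm(W[0]-W[i[1]]))
# corners rim: c1 px
f=lambda p:(p[0]/4.2+190-.5,p[1]/4.2+145-.5)
A=ray("top",f((345,70)),.028);B=ray("top",f((232,458)),.055);C=ray("top",f((88,280)),.055);D=ray("top",f((492,235)),.055)
print(A,B,C,D,(A+B)/2,(C+D)/2)
for q in((345,70),):print(q)
print("offcut",ray("top",f((95,183)),.04))
E
```

```text
top 620 [0.53696223 0.06386908 0.135     ] [0.45972228 0.15355556 0.135     ] [ 0.61541471 -0.02713987  0.135     ] -49.25085858985968 0.23851828283712898 0.018575586588770957
scene 609 [0.54508977 0.0572733  0.135     ] [ 0.61752032 -0.02643014  0.135     ] [0.46087119 0.15400109 0.135     ] 130.9642857489438 0.2389442953820886 0.017925667223385684
[0.67087317 0.02650673 0.028     ] [0.40026762 0.09794425 0.055     ] [0.51940768 0.19765701 0.055     ] [ 0.55179681 -0.07528189  0.055     ] [0.53557039 0.06222549 0.0415    ] [0.53560225 0.06118756 0.055     ]
(345, 70)
offcut [0.58827653 0.19725034 0.04      ]
```

```bash
cat >> h.py <<'E'
def plan(p1,yaw1=None,n=20,rnd=4):
    """rows: shift in tool axes (tool pointing about down), turn about tool z, straight line, n rows"""
    o=env.get_obs();r=R.from_rotvec(o["ee_rot"]);p=o["tool_pos"];x=r.as_matrix()[:,0];y0=np.degrees(np.arctan2(x[1],x[0]))
    t=0 if yaw1 is None else -((yaw1-y0+180)%360-180)/n
    d=(np.array(p1)-p)/n;out=[]
    for i in range(n):
        s=r.inv().apply(d);out.append([[round(float(v),rnd) for v in s],round(t,2)]);r=r*R.from_euler('z',round(t,2),degrees=True)
    print(out)
E
python3 -c "
from h import *
plan((.538,.063,.30),130.9)"
```

```text
[[[0.0266, -0.0263, -0.0043], np.float64(-5.69)], [[0.0291, -0.0235, -0.0043], np.float64(-5.69)], [[0.0313, -0.0205, -0.0043], np.float64(-5.69)], [[0.0332, -0.0173, -0.0043], np.float64(-5.69)], [[0.0347, -0.014, -0.0043], np.float64(-5.69)], [[0.0359, -0.0104, -0.0043], np.float64(-5.69)], [[0.0368, -0.0068, -0.0043], np.float64(-5.69)], [[0.0373, -0.0031, -0.0043], np.float64(-5.69)], [[0.0374, 0.0006, -0.0043], np.float64(-5.69)], [[0.0372, 0.0043, -0.0043], np.float64(-5.69)], [[0.0366, 0.0079, -0.0043], np.float64(-5.69)], [[0.0356, 0.0115, -0.0043], np.float64(-5.69)], [[0.0343, 0.015, -0.0043], np.float64(-5.69)], [[0.0326, 0.0183, -0.0043], np.float64(-5.69)], [[0.0307, 0.0215, -0.0043], np.float64(-5.69)], [[0.0284, 0.0244, -0.0043], np.float64(-5.69)], [[0.0258, 0.0271, -0.0043], np.float64(-5.69)], [[0.023, 0.0295, -0.0043], np.float64(-5.69)], [[0.02, 0.0317, -0.0043], np.float64(-5.69)], [[0.0167, 0.0335, -0.0043], np.float64(-5.69)]]
```

>>> apply_moves:
  series:
    - [[0.027, -0.026, -0.005], -5.7, 1]
    - [[0.029, -0.023, -0.005], -5.7, 1]
    - [[0.031, -0.02, -0.005], -5.7, 1]
    - [[0.033, -0.017, -0.005], -5.7, 1]
    - [[0.035, -0.014, -0.005], -5.7, 1]
    - [[0.036, -0.01, -0.005], -5.7, 1]
    - [[0.037, -0.007, -0.005], -5.7, 1]
    - [[0.037, -0.003, -0.005], -5.7, 1]
    - [[0.037, 0.001, -0.005], -5.7, 1]
    - [[0.037, 0.004, -0.005], -5.7, 1]
    - [[0.037, 0.008, -0.005], -5.7, 1]
    - [[0.036, 0.012, -0.005], -5.7, 1]
    - [[0.034, 0.015, -0.005], -5.7, 1]
    - [[0.033, 0.018, -0.004], -5.7, 1]
    - [[0.031, 0.022, -0.004], -5.7, 1]
    - [[0.028, 0.024, -0.004], -5.7, 1]
    - [[0.026, 0.027, -0.004], -5.7, 1]
    - [[0.023, 0.03, -0.004], -5.7, 1]
    - [[0.02, 0.032, -0.004], -5.7, 1]
    - [[0.017, 0.034, -0.004], -5.7, 1]

```text
time: 2.1
tool_pos: [0.5395, 0.0642, 0.3069]
ee_rot: [-1.292, -2.863, 0.0]
ft_force: [0.8, 0.1, -0.5]
width: 0.0914
finger_force: 0.0
```

Now a test of what the arm does at the edge of its reach. I need tilt, and the rows only turn about tool z.

>>> apply_moves:
  series:
    - [[-0.026, 0.038, -0.02], 0, 1]
    - [[-0.026, 0.038, -0.02], 0, 1]
    - [[-0.026, 0.038, -0.02], 0, 1]
    - [[-0.026, 0.038, -0.02], 0, 1]
    - [[-0.026, 0.038, -0.02], 0, 1]
    - [[-0.026, 0.038, -0.02], 0, 1]
    - [[-0.026, 0.038, -0.02], 0, 1]
    - [[-0.026, 0.038, -0.02], 0, 1]
    - [[-0.026, 0.038, -0.02], 0, 1]
    - [[-0.026, 0.038, -0.02], 0, 1]

```text
time: 3.1
tool_pos: [0.8515, 0.0998, 0.4251]
ee_rot: [1.258, 2.772, 0.088]
ft_force: [0.4, 0.4, -1.0]
width: 0.0913
finger_force: 0.0
```

```bash
cat > s.py <<'E'
from h import *
np.set_printoptions(precision=4,suppress=True)
o=env.get_obs();m=R.from_rotvec(o["ee_rot"]).as_matrix();x=m[:,0]
print(o["time"],o["tool_pos"],"yaw",np.degrees(np.arctan2(x[1],x[0])),"z",m[:,2],"tilt",np.degrees(np.arccos(-m[2,2])))
print(o["joint_pos"],o["ft_force"],o["moment"],o["width"],o["finger_force"],np.hypot(*o["tool_pos"][:2]))
E
python3 s.py
```

```text
3.1 [0.8515 0.0998 0.4251] yaw 131.00459437098198 z [ 0.1112  0.0132 -0.9937] tilt 6.428521001143665
[ 0.0437  0.7963  0.2214  0.0092  2.012  -0.6706] [ 0.4339  0.4405 -0.9891] [ 0.0449 -0.0379  0.0512] 0.09128454613824101 0.0 0.8572778000965307
```

Good: past the reach limit (elbow at 0.22) the tool tilts outwards. Check whether it ratchets up.

>>> apply_moves:
  series:
    - [[-0.026, 0.038, 0], 0, 1]
    - [[-0.026, 0.038, 0], 0, 1]
    - [[-0.026, 0.038, 0], 0, 1]
    - [[-0.026, 0.038, 0], 0, 1]

```text
time: 3.5
tool_pos: [0.9192, 0.1081, 0.3862]
ee_rot: [1.215, 2.677, 0.175]
ft_force: [-0.5, 0.1, 0.4]
width: 0.091
finger_force: 0.0
```

```bash
python3 s.py
```

```text
3.5 [0.9192 0.1081 0.3862] yaw 130.4689603394029 z [ 0.2261  0.0266 -0.9737] tilt 13.159275937705159
[ 0.0464  0.8517  0.2215  0.0167  1.8392 -0.666 ] [-0.5148  0.0726  0.3841] [-0.0103 -0.0066  0.0144] 0.09097991817305506 0.0 0.9255025534282354
```

>>> apply_moves:
  series:
    - [[0.02, -0.03, 0], 0, 1]
    - [[0.02, -0.03, 0], 0, 1]
    - [[0.02, -0.03, 0], 0, 1]
    - [[0.02, -0.03, 0], 0, 1]

```text
time: 3.9
tool_pos: [0.7878, 0.0907, 0.3565]
ee_rot: [1.215, 2.677, 0.175]
ft_force: [0.3, 0.7, 0.9]
width: 0.0913
finger_force: 0.0
```

```bash
python3 s.py
```

```text
3.9 [0.7878 0.0907 0.3565] yaw 130.47268630684707 z [ 0.2257  0.0266 -0.9738] tilt 13.136949153728105
[ 0.0307  0.553   0.8814  0.0197  1.4788 -0.6876] [0.3389 0.7164 0.9217] [ 0.026  -0.0228  0.0118] 0.09128011174130445 0.0 0.7929680661104569
```

```bash
python3 - <<'E'
import numpy as np
from scipy.optimize import least_squares
D=[(.4941,1.3460,1.3025,.62467,.21339),(.7963,.2214,2.0120,.85728,.4251),(.8517,.2215,1.8392,.9255,.3862),(.553,.8814,1.4788,.79297,.3565)]
def fk(p,a,b,c):
    L1,L2,Lt,d,e=p;s=a+b;t=s+c
    return np.array([L1*np.sin(a)+L2*np.sin(s)+e*np.cos(s)*1+Lt*np.sin(t), d+L1*np.cos(a)+L2*np.cos(s)-e*np.sin(s)+Lt*np.cos(t)])
f=lambda p:np.concatenate([fk(p,*q[:3])-q[3:] for q in D])
r=least_squares(f,[.5,.4,.33,.2,0]);p=r.x;print(p.round(4),abs(r.fun).max())
# inner limit: J3=2.67, J2, tool-down and tilted TCP
for a in np.arange(-.8,1.6,.2):
    for tilt in(13,0):
        c=np.pi-np.radians(tilt)-a-2.67
        print(round(a,2),tilt,fk(p,a,2.67,c).round(3),"J5",round(c,2), end=' | ')
    print()
E
```

```text
[0.5995 0.3856 0.3539 0.2539 0.1162] 0.00023569120557764833
-0.8 13 [-0.016  0.102] J5 1.04 | -0.8 0 [-0.096  0.093] J5 1.27 | 
-0.6 13 [0.024 0.117] J5 0.84 | -0.6 0 [-0.056  0.108] J5 1.07 | 
-0.4 13 [0.066 0.124] J5 0.64 | -0.4 0 [-0.013  0.115] J5 0.87 | 
-0.2 13 [0.109 0.123] J5 0.44 | -0.2 0 [0.03  0.113] J5 0.67 | 
-0.0 13 [0.151 0.112] J5 0.24 | -0.0 0 [0.072 0.103] J5 0.47 | 
0.2 13 [0.19  0.094] J5 0.04 | 0.2 0 [0.111 0.085] J5 0.27 | 
0.4 13 [0.225 0.068] J5 -0.16 | 0.4 0 [0.145 0.059] J5 0.07 | 
0.6 13 [0.254 0.036] J5 -0.36 | 0.6 0 [0.174 0.027] J5 -0.13 | 
0.8 13 [ 0.275 -0.001] J5 -0.56 | 0.8 0 [ 0.196 -0.01 ] J5 -0.33 | 
1.0 13 [ 0.289 -0.041] J5 -0.76 | 1.0 0 [ 0.21 -0.05] J5 -0.53 | 
1.2 13 [ 0.295 -0.084] J5 -0.96 | 1.2 0 [ 0.215 -0.093] J5 -0.73 | 
1.4 13 [ 0.292 -0.127] J5 -1.16 | 1.4 0 [ 0.212 -0.136] J5 -0.93 | 
1.6 13 [ 0.281 -0.168] J5 -1.36 | 1.6 0 [ 0.201 -0.178] J5 -1.13 |
```

```bash
python3 - <<'E'
from h import *
a=np.radians(6.7)
plan((.26*np.cos(a),.26*np.sin(a),.25),186.7,14,3)
E
```

```text
[[[0.022, -0.032, -0.001], np.float64(-4.02)], [[0.024, -0.03, -0.001], np.float64(-4.02)], [[0.026, -0.029, -0.001], np.float64(-4.02)], [[0.028, -0.027, -0.001], np.float64(-4.02)], [[0.03, -0.025, -0.001], np.float64(-4.02)], [[0.032, -0.022, -0.001], np.float64(-4.02)], [[0.033, -0.02, -0.001], np.float64(-4.02)], [[0.035, -0.018, -0.001], np.float64(-4.02)], [[0.036, -0.015, -0.001], np.float64(-4.02)], [[0.037, -0.013, -0.001], np.float64(-4.02)], [[0.037, -0.01, -0.001], np.float64(-4.02)], [[0.038, -0.007, -0.001], np.float64(-4.02)], [[0.039, -0.005, -0.001], np.float64(-4.02)], [[0.039, -0.002, -0.001], np.float64(-4.02)]]
```

>>> apply_moves:
  series:
    - [[0.022, -0.032, -0.001], -4, 0.3]
    - [[0.024, -0.03, -0.001], -4, 0.3]
    - [[0.026, -0.029, -0.001], -4, 0.3]
    - [[0.028, -0.027, -0.001], -4, 0.3]
    - [[0.03, -0.025, -0.001], -4, 0.3]
    - [[0.032, -0.022, -0.001], -4, 0.3]
    - [[0.033, -0.02, -0.001], -4, 0.3]
    - [[0.035, -0.018, -0.001], -4, 0.3]
    - [[0.036, -0.015, -0.001], -4, 0.3]
    - [[0.037, -0.013, -0.001], -4, 0.3]
    - [[0.037, -0.01, -0.001], -4, 0.3]
    - [[0.038, -0.007, -0.001], -4, 0.3]
    - [[0.039, -0.005, -0.001], -4, 0.3]
    - [[0.039, -0.002, -0.001], -4, 0.3]
    - [[0.01, 0, 0.04], 0, 0.3]
    - [[0.01, 0, 0.04], 0, 0.3]

```text
time: 5.5
tool_pos: [0.2589, 0.0304, 0.1652]
ee_rot: [-0.181, 2.899, 0.014]
ft_force: [3.5, -0.3, -0.8]
width: 0.0275
finger_force: 0.0
```

```bash
python3 s.py
```

```text
5.5 [0.2589 0.0304 0.1652] yaw -172.8178174859388 z [ 0.2341  0.0243 -0.9719] tilt 13.613816859171836
[-0.2187 -0.0682  2.3682  0.1287  0.6198 -2.0107] [ 3.5024 -0.3058 -0.8484] [ 0.1124 -0.1463  0.0568] 0.02754821297216234 0.0 0.2607178557470452
```

>>> apply_moves:
  series:
    - [[0.006, 0, 0.025], 0, 0.3]
    - [[0.006, 0, 0.025], 0, 0.3]
    - [[0.006, 0, 0.025], 0, 0.3]
    - [[0.006, 0, 0.02], 0, 0.3]

```text
time: 5.9
tool_pos: [0.2617, 0.0384, 0.0903]
ee_rot: [-0.189, 2.897, 0.053]
ft_force: [0.6, 1.7, 0.0]
width: 0.0273
finger_force: 0.0
```

```bash
python3 s.py
```

```text
5.9 [0.2617 0.0384 0.0903] yaw -172.68017164070505 z [ 0.2327  0.0513 -0.9712] tilt 13.788038638161881
[-0.2235  0.2535  2.5383  0.6621  0.166  -2.5688] [0.601  1.7008 0.0055] [ 0.0947 -0.0389 -0.0412] 0.0273074992676155 0.0 0.2644931189958719
```

>>> apply_moves:
  series:
    - [[0.004, 0, 0.015], 7.5, 0.3]
    - [[0.004, 0, 0.015], 7.5, 0.3]
    - [[0.004, -0.001, 0.015], 7.5, 0.3]
    - [[0.004, -0.002, 0.015], 7.5, 0.3]

```text
time: 6.3
tool_pos: [0.2704, 0.0422, 0.0708]
ee_rot: [0.29, 2.902, 0.135]
ft_force: [0.2, -0.3, 0.2]
width: 0.0274
finger_force: 0.0
```

```bash
python3 s.py
```

```text
6.3 [0.2704 0.0422 0.0708] yaw 167.8654088312225 z [ 0.2283  0.0691 -0.9711] tilt 13.80102315620122
[-0.2239  0.3648  2.5582  1.5009  0.1186 -3.0832] [ 0.1623 -0.2874  0.1681] [ 0.0095 -0.0591  0.0104] 0.02735646868794766 0.0 0.2736987779971885
```

>>> apply_moves:
  series:
    - [[0, 0, 0], -8, 0.3]
    - [[0, 0, 0], -8, 0.3]
    - [[0, 0, 0], -8, 0.3]
    - [[0, 0, 0], -8, 0.3]

```text
time: 6.7
tool_pos: [0.2729, 0.043, 0.0774]
ee_rot: [-0.537, 2.858, 0.037]
ft_force: [-0.3, 0.1, 0.8]
width: 0.0271
finger_force: 0.0
```

```bash
python3 s.py
```

```text
6.7 [0.2729 0.043  0.0774] yaw -158.58090493697063 z [ 0.2226  0.0675 -0.9726] tilt 13.451515996447608
[-0.2116  0.3235  2.5296  0.944   0.1396 -3.0817] [-0.3182  0.0786  0.787 ] [ 0.0778  0.0153 -0.0659] 0.027060947696369176 0.0 0.27631451314810274
```

>>> apply_moves:
  series:
    - [[0.004, 0, 0.02], 0, 0.3]
    - [[0.004, 0, 0.02], 0, 0.3]
    - [[0.004, 0, 0.02], 0, 0.3]

```text
time: 7.0
tool_pos: [0.2911, 0.0445, 0.0548]
ee_rot: [-0.535, 2.896, 0.049]
ft_force: [-0.4, 0.0, -0.2]
width: 0.027
finger_force: 0.0
```

```bash
python3 s.py
```

```text
7.0 [0.2911 0.0445 0.0548] yaw -159.04951397698852 z [ 0.1852  0.0677 -0.9804] tilt 11.37189312427287
[-0.175   0.4184  2.4846  0.9824  0.1192 -3.0817] [-0.3726  0.0289 -0.2171] [ 0.1381 -0.0445  0.0206] 0.026997632869073494 0.0 0.29449106254981067
```

>>> apply_moves:
  series:
    - [[0.03, 0, 0], 0, 0.3]
    - [[0.03, 0, 0], 0, 0.3]
    - [[0.03, 0, 0], 0, 0.3]
    - [[0.03, 0, 0], 0, 0.3]

```text
time: 7.4
tool_pos: [0.1989, 0.0122, 0.0791]
ee_rot: [-0.539, 2.947, 0.02]
ft_force: [0.3, -1.4, 1.3]
width: 0.0273
finger_force: 0.0
```

```bash
python3 s.py
```

```text
7.4 [0.1989 0.0122 0.0791] yaw -159.21944185603485 z [ 0.1403  0.0395 -0.9893] tilt 8.381184176935482
[-0.4219  0.2884  2.637   0.7373  0.1395 -3.0817] [ 0.3154 -1.3574  1.2929] [ 0.0821 -0.0413  0.0041] 0.027263578161118816 0.0 0.19928680031388174
```

>>> apply_moves:
  series:
    - [[0.002, 0, 0.02], 0, 0.3]
    - [[0.002, 0, 0.02], 0, 0.3]
    - [[0.002, 0, 0.02], 0, 0.3]

```text
time: 7.7
tool_pos: [0.2191, 0.0108, 0.0624]
ee_rot: [-0.544, 2.974, 0.04]
ft_force: [0.3, 0.7, 0.5]
width: 0.0273
finger_force: 0.0
```

```bash
python3 s.py
```

```text
7.7 [0.2191 0.0108 0.0624] yaw -159.27731724614563 z [ 0.1115  0.0472 -0.9926] tilt 6.952295315690555
[-0.37    0.3777  2.592   0.7862  0.1194 -3.0817] [0.2819 0.7154 0.4701] [ 0.093  -0.0051  0.0401] 0.027342324471104105 0.0 0.2193299499108548
```

>>> apply_moves:
  series:
    - [[0.006, 0, 0.02], -6, 0.3]
    - [[0.006, 0, 0.02], -6, 0.3]
    - [[0.006, 0, 0.02], -6, 0.3]
    - [[0.006, 0, 0.02], -6, 0.3]
    - [[0.006, 0, 0.02], -6, 0.3]

```text
time: 8.2
tool_pos: [0.2393, 0.0036, 0.0341]
ee_rot: [-1.33, 2.794, 0.014]
ft_force: [-0.1, -0.8, -0.4]
width: 0.0274
finger_force: 0.0
```

```bash
python3 s.py
```

```text
8.2 [0.2393 0.0036 0.0341] yaw -129.0803331948958 z [ 0.0388  0.0284 -0.9988] tilt 2.7594081478079007
[-0.2958  0.4884  2.5112  0.3294  0.1194 -3.0817] [-0.0858 -0.7818 -0.4281] [ 0.1473 -0.0709  0.0197] 0.027367488768247114 0.0 0.23935239577605785
```

>>> apply_moves:
  series:
    - [[0.01, 0, 0.01], -7, 0.3]
    - [[0.01, 0, 0.01], -7, 0.3]

```text
time: 8.4
tool_pos: [0.2378, -0.0083, 0.0287]
ee_rot: [-1.674, 2.639, -0.007]
ft_force: [-0.3, 0.4, -0.3]
width: 0.0273
finger_force: 0.0
```

```bash
python3 s.py; python3 - <<'E'
from h import *
plan((.30,0.02,.20),None,4,3)
E
```

```text
8.4 [ 0.2378 -0.0083  0.0287] yaw -115.20864797893499 z [ 0.0162  0.0047 -0.9999] tilt 0.9683995596573449
[-0.3023  0.5081  2.5003  0.0784  0.1195 -3.0817] [-0.2944  0.3795 -0.3064] [ 0.1375 -0.0713 -0.0153] 0.027253484940814202 0.0 0.23799296930520666
[[[-0.013, -0.012, -0.043], 0], [[-0.013, -0.012, -0.043], 0], [[-0.013, -0.012, -0.043], 0], [[-0.013, -0.012, -0.043], 0]]
```

>>> apply_moves:
  series:
    - [[-0.013, -0.012, -0.043], 0, 0.6]
    - [[-0.013, -0.012, -0.043], 0, 1]
    - [[-0.013, -0.012, -0.043], 0, 1]
    - [[-0.013, -0.012, -0.043], 0, 1]

```text
time: 8.8
tool_pos: [0.2945, 0.015, 0.1813]
ee_rot: [-1.666, 2.64, -0.003]
ft_force: [1.0, -0.3, -1.9]
width: 0.0562
finger_force: 0.0
```

```bash
python3 s.py; python3 - <<'E'
from h import *
c=np.radians(-49.1);g=np.array([.538,.063])-.010*np.array([np.cos(c),np.sin(c)])
print(g);plan((*g,.22),130.9,15,3)
E
```

```text
8.8 [0.2945 0.015  0.1813] yaw -115.46667574866807 z [ 0.0178  0.009  -0.9998] tilt 1.1412761720328886
[-0.1671  0.0616  2.1255  0.0147  0.9385 -2.8727] [ 0.9929 -0.2757 -1.9284] [ 0.1585 -0.104   0.0115] 0.056233321174391 0.0 0.2948831974370685
[0.53145259 0.07055853]
[[[-0.01, -0.013, -0.002], np.float64(7.58)], [[-0.012, -0.011, -0.002], np.float64(7.58)], [[-0.013, -0.01, -0.002], np.float64(7.58)], [[-0.014, -0.008, -0.002], np.float64(7.58)], [[-0.015, -0.006, -0.002], np.float64(7.58)], [[-0.016, -0.004, -0.002], np.float64(7.58)], [[-0.016, -0.002, -0.002], np.float64(7.58)], [[-0.016, 0.001, -0.002], np.float64(7.58)], [[-0.016, 0.003, -0.002], np.float64(7.58)], [[-0.016, 0.005, -0.002], np.float64(7.58)], [[-0.015, 0.007, -0.002], np.float64(7.58)], [[-0.014, 0.009, -0.002], np.float64(7.58)], [[-0.013, 0.01, -0.002], np.float64(7.58)], [[-0.011, 0.012, -0.002], np.float64(7.58)], [[-0.009, 0.013, -0.002], np.float64(7.58)]]
```

>>> apply_moves:
  series:
    - [[-0.01, -0.013, -0.004], 7.6, 1]
    - [[-0.012, -0.011, -0.004], 7.6, 1]
    - [[-0.013, -0.01, -0.004], 7.6, 1]
    - [[-0.014, -0.008, -0.003], 7.6, 1]
    - [[-0.015, -0.006, -0.002], 7.6, 1]
    - [[-0.016, -0.004, -0.002], 7.6, 1]
    - [[-0.016, -0.002, -0.002], 7.6, 1]
    - [[-0.016, 0.001, -0.002], 7.6, 1]
    - [[-0.016, 0.003, -0.002], 7.6, 1]
    - [[-0.016, 0.005, -0.002], 7.6, 1]
    - [[-0.015, 0.007, -0.002], 7.6, 1]
    - [[-0.014, 0.009, -0.002], 7.6, 1]
    - [[-0.013, 0.01, -0.002], 7.6, 1]
    - [[-0.011, 0.012, -0.002], 7.6, 1]
    - [[-0.009, 0.013, -0.002], 7.6, 1]

```text
time: 10.3
tool_pos: [0.5328, 0.0694, 0.2203]
ee_rot: [1.317, 2.839, 0.024]
ft_force: [-0.2, 0.5, 0.2]
width: 0.0911
finger_force: 0.0
```

```bash
python3 s.py; python3 - <<'E'
from h import *
plan((.5315,.0706,.105),130.9,6,4)
E
```

```text
10.3 [0.5328 0.0694 0.2203] yaw 130.21631831610625 z [ 0.0171  0.0089 -0.9998] tilt 1.1078555651911335
[ 0.0127  0.355   1.568   0.0094  1.2014 -0.6926] [-0.1803  0.5315  0.1678] [ 0.0215 -0.1201  0.0059] 0.09110251855820675 0.0 0.5373334509183845
[[[0.0004, -0.0004, 0.0192], np.float64(-0.11)], [[0.0004, -0.0004, 0.0192], np.float64(-0.11)], [[0.0004, -0.0004, 0.0192], np.float64(-0.11)], [[0.0004, -0.0004, 0.0192], np.float64(-0.11)], [[0.0004, -0.0004, 0.0192], np.float64(-0.11)], [[0.0004, -0.0004, 0.0192], np.float64(-0.11)]]
```

>>> apply_moves:
  series:
    - [[0.0004, -0.0004, 0.02], -0.1, 1]
    - [[0.0004, -0.0004, 0.02], -0.1, 1]
    - [[0.0004, -0.0004, 0.02], -0.1, 1]
    - [[0.0004, -0.0004, 0.02], -0.1, 1]
    - [[0.0004, -0.0004, 0.02], -0.1, 1]
    - [[0.0004, -0.0004, 0.015], -0.1, 0.5]
    - [[0, 0, 0], 0, 0.25]
    - [[0, 0, 0], 0, 0]
    - [[0, 0, 0], 0, 0]
    - [[0, 0, 0], 0, 0]
    - [[0, 0, 0], 0, 0]
    - [[0, 0, 0], 0, 0]
  newtons: 60

```text
time: 11.5
tool_pos: [0.5307, 0.0697, 0.1067]
ee_rot: [1.296, 2.846, 0.026]
ft_force: [-0.8, 0.3, 0.1]
width: 0.0382
finger_force: 0.0
```

```bash
python3 s.py
```

```text
11.5 [0.5307 0.0697 0.1067] yaw 131.0317781340249 z [ 0.0197  0.0091 -0.9998] tilt 1.2403724708959811
[ 0.0132  0.4961  1.7066  0.0111  0.9191 -0.7096] [-0.8233  0.2885  0.124 ] [ 0.02   -0.094   0.0606] 0.03822906699180258 0.0 0.5352865439934769
```

Still closing. Finish the close, then lift gently.

>>> apply_moves:
  series:
    - [[0, 0, 0], 0, 0]
    - [[0, 0, 0], 0, 0]
    - [[0, 0, 0], 0, 0]
    - [[0, 0, 0], 0, 0]
    - [[0, 0, 0], 0, 0]
    - [[0, 0, 0], 0, 0]
    - [[0, 0, -0.004], 0, 0]
    - [[0, 0, -0.008], 0, 0]
    - [[0, 0, -0.01], 0, 0]
    - [[0, 0, -0.01], 0, 0]
    - [[0, 0, -0.008], 0, 0]
    - [[0, 0, -0.004], 0, 0]

```text
time: 12.7
tool_pos: [0.5301, 0.0693, 0.1515]
ee_rot: [1.296, 2.846, 0.026]
ft_force: [0.1, -0.2, -5.6]
width: 0.0174
finger_force: 60.0
```

```bash
python3 s.py; python3 - <<'E'
from h import *
a=eyes.get_image("top")[130:290,180:340,::-1];b=eyes.get_image("scene")[130:290,230:390,::-1]
cv2.imwrite("pics/d1.png",cv2.resize(np.hstack([a,b]),None,fx=2.5,fy=2.5,interpolation=cv2.INTER_CUBIC))
E
```

```text
12.7 [0.5301 0.0693 0.1515] yaw 131.03203617399524 z [ 0.0203  0.0091 -0.9998] tilt 1.2765110059846805
[ 0.0125  0.4321  1.663   0.0103  1.026  -0.709 ] [ 0.051  -0.1985 -5.5784] [-0.0082 -0.1258  0.0088] 0.0174042282755602 59.99577283859253 0.5345806331098438
```

View pics/d1.png

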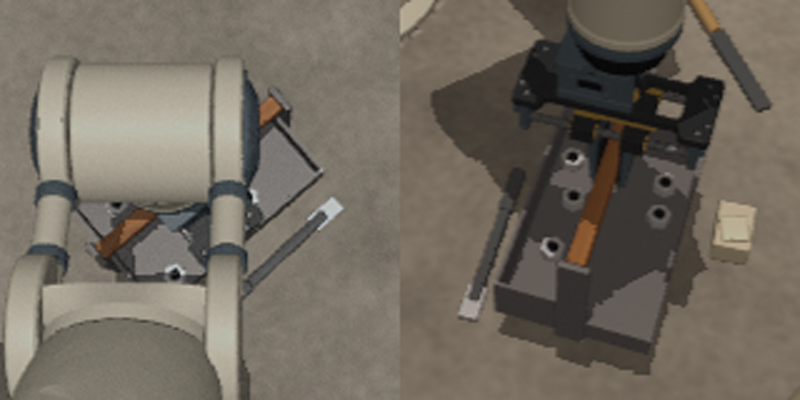

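>>> apply_moves:
  series:
    - [[0, 0, -0.01], 1.5, 0]
    - [[0, 0, -0.01], 3, 0]
    - [[0, 0, -0.01], 4.5, 0]
    - [[0, 0, -0.01], 4.5, 0]
    - [[0, 0, -0.01], 4.5, 0]
    - [[0, 0, -0.01], 4.5, 0]
    - [[0, 0, -0.01], 4.5, 0]
    - [[0, 0, -0.01], 4.5, 0]
    - [[0, 0, -0.01], 4.5, 0]
    - [[0, 0, -0.01], 4.5, 0]
    - [[0, 0, -0.01], 4.5, 0]
    - [[0, 0, -0.01], 4.5, 0]
    - [[0, 0, -0.01], 4.5, 0]
    - [[0, 0, -0.01], 4.5, 0]
    - [[0, 0, -0.01], 4.5, 0]
    - [[0, 0, -0.01], 4.5, 0]
    - [[0, 0, -0.01], 4.5, 0]
    - [[0, 0, -0.01], 4.5, 0]
    - [[0, 0, -0.01], 4.5, 0]
    - [[0, 0, -0.01], 4.5, 0]

```text
time: 14.8
tool_pos: [0.5254, 0.0675, 0.3508]
ee_rot: [-2.898, -1.209, -0.032]
ft_force: [1.1, 0.9, -5.3]
width: 0.0177
finger_force: 60.0
```

>>> apply_moves:
  series:
    - [[0, 0, -0.01], 4.5, 0]
    - [[0, 0, -0.01], 4.5, 0]
    - [[0, 0, -0.01], 4.5, 0]
    - [[0, 0, -0.01], 4.5, 0]
    - [[0, 0, -0.01], 4.5, 0]
    - [[0, 0, -0.01], 4.5, 0]
    - [[0, 0, -0.01], 4.5, 0]
    - [[0, 0, -0.01], 4.5, 0]
    - [[0, 0, -0.01], 4.5, 0]
    - [[0, 0, -0.01], 4.5, 0]
    - [[0, 0, -0.01], 4.5, 0]
    - [[0, 0, -0.01], 4.5, 0]
    - [[0, 0, -0.01], 4.5, 0]
    - [[0, 0, -0.01], 4.5, 0]
    - [[0, 0, -0.01], 4.5, 0]
    - [[0, 0, -0.01], 4.5, 0]
    - [[0, 0, -0.01], 3, 0]
    - [[0, 0, -0.01], 1.5, 0]

```text
time: 16.6
tool_pos: [0.522, 0.0659, 0.5307]
ee_rot: [-3.013, 0.839, -0.024]
ft_force: [-0.3, 0.3, -5.1]
width: 0.0177
finger_force: 60.0
```

```bash
python3 s.py; python3 - <<'E'
from h import *
plan((.695,.085,.54),None,8,3)
o=env.get_obs();print(R.from_rotvec(o["ee_rot"]).inv().apply([.68*.993,.68*.117,.73]))
E
```

```text
16.6 [0.522  0.0659 0.5307] yaw -31.133498107340642 z [ 0.0182  0.009  -0.9998] tilt 1.1657525596752765
[0.006  0.1956 0.9747 0.0096 1.953  2.1238] [-0.3461  0.3173 -5.1409] [ 0.055   0.0794 -0.0192] 0.017718067991030786 59.99551713466644 0.5261321709750982
[[[0.017, -0.013, -0.001], 0], [[0.017, -0.013, -0.001], 0], [[0.017, -0.013, -0.001], 0], [[0.017, -0.013, -0.001], 0], [[0.017, -0.013, -0.001], 0], [[0.017, -0.013, -0.001], 0], [[0.017, -0.013, -0.001], 0], [[0.017, -0.013, -0.001], 0]]
[ 0.54479943 -0.42958289 -0.71682004]
```

>>> apply_moves:
  series:
    - [[0.005, -0.004, 0], 0, 0]
    - [[0.01, -0.008, 0], 0, 0]
    - [[0.015, -0.012, 0], 0, 0]
    - [[0.017, -0.013, -0.001], 0, 0]
    - [[0.017, -0.013, -0.001], 0, 0]
    - [[0.017, -0.013, -0.003], 0, 0]
    - [[0.017, -0.013, -0.005], 0, 0]
    - [[0.017, -0.013, -0.008], 0, 0]
    - [[0.016, -0.013, -0.015], 0, 0]
    - [[0.016, -0.013, -0.02], 0, 0]
    - [[0.016, -0.013, -0.021], 0, 0]
    - [[0.016, -0.013, -0.021], 0, 0]
    - [[0.016, -0.013, -0.021], 0, 0]
    - [[0.016, -0.013, -0.021], 0, 0]

```text
time: 18.0
tool_pos: [0.7072, 0.0896, 0.5987]
ee_rot: [-2.981, 0.826, -0.141]
ft_force: [1.1, 0.6, -4.8]
width: 0.0174
finger_force: 60.0
```

```bash
python3 s.py
```

```text
18.0 [0.7072 0.0896 0.5987] yaw -31.10759235632153 z [ 0.0998  0.0192 -0.9948] tilt 5.835403829179736
[0.0345 0.5647 0.2197 0.0204 2.2564 2.1593] [ 1.0948  0.6443 -4.76  ] [ 0.012   0.2118 -0.0039] 0.017404289190220492 59.99721944332123 0.7128220598579154
```

>>> apply_moves:
  series:
    - [[0.014, -0.011, -0.015], 0, 0]
    - [[0.014, -0.011, -0.015], 0, 0]
    - [[0.014, -0.011, -0.015], 0, 0]
    - [[0.014, -0.011, -0.015], 0, 0]
    - [[0.014, -0.011, -0.015], 0, 0]
    - [[0.014, -0.011, -0.015], 0, 0]
    - [[0.014, -0.011, -0.015], 0, 0]
    - [[0.014, -0.011, -0.015], 0, 0]

```text
time: 18.8
tool_pos: [0.7254, 0.0912, 0.6243]
ee_rot: [-2.928, 0.812, -0.296]
ft_force: [-0.2, 0.9, -4.9]
width: 0.0178
finger_force: 60.0
```

```bash
python3 s.py
```

```text
18.8 [0.7254 0.0912 0.6243] yaw -31.652444469678677 z [ 0.2094  0.0335 -0.9773] tilt 12.242975690505743
[0.0304 0.535  0.2207 0.033  2.1737 2.1638] [-0.201   0.9422 -4.9087] [ 0.0026  0.4299 -0.0579] 0.017812929982745977 59.99751269817352 0.7311304085337605
```

>>> apply_moves:
  series:
    - [[0.015, -0.012, -0.012], 0, 0]
    - [[0.015, -0.012, -0.012], 0, 0]
    - [[0.015, -0.012, -0.012], 0, 0]
    - [[0.015, -0.012, -0.012], 0, 0]
    - [[0.015, -0.012, -0.012], 0, 0]
    - [[0.015, -0.012, -0.012], 0, 0]
    - [[0.015, -0.012, -0.012], 0, 0]
    - [[0.015, -0.012, -0.012], 0, 0]
    - [[0.015, -0.012, -0.012], 0, 0]
    - [[0.015, -0.012, -0.012], 0, 0]
    - [[0.015, -0.012, -0.012], 0, 0]
    - [[0.015, -0.012, -0.012], 0, 0]

```text
time: 20.0
tool_pos: [0.7598, 0.0966, 0.6646]
ee_rot: [-2.83, 0.786, -0.531]
ft_force: [0.6, -0.4, -7.1]
width: 0.0176
finger_force: 60.0
```

```bash
python3 s.py
```

```text
20.0 [0.7598 0.0966 0.6646] yaw -33.24325642160587 z [ 0.3762  0.0548 -0.9249] tilt 22.343875841521267
[0.0282 0.5009 0.2207 0.0494 2.0319 2.1713] [ 0.5799 -0.4044 -7.1193] [-0.0423  0.6602  0.0061] 0.01759746653096187 59.997557401657104 0.7659094406090922
```

>>> apply_moves:
  series:
    - [[0.015, -0.012, -0.012], 0, 0]
    - [[0.015, -0.012, -0.012], 0, 0]
    - [[0.015, -0.012, -0.012], 0, 0]
    - [[0.015, -0.012, -0.012], 0, 0]
    - [[0.01, -0.008, -0.006], 0, 0]
    - [[0, 0, 0], 0, 0]
    - [[-0.004, 0.003, 0.004], 0, 0]
    - [[-0.008, 0.006, 0.008], 0, 0]
    - [[-0.01, 0.008, 0.01], 0, 0]
    - [[-0.01, 0.008, 0.01], 0, 0]
    - [[-0.01, 0.008, 0.01], 0, 0]
    - [[-0.01, 0.008, 0.01], 0, 0]
    - [[-0.008, 0.006, 0.008], 0, 0]
    - [[-0.004, 0.003, 0.004], 0, 0]
    - [[0, 0, 0], 0, 0]

```text
time: 21.5
tool_pos: [0.7227, 0.0932, 0.5927]
ee_rot: [-2.789, 0.775, -0.617]
ft_force: [0.5, -0.2, -5.7]
width: 0.0179
finger_force: 60.0
```

```bash
python3 s.py; python3 - <<'E'
from h import *
o=env.get_obs();c=eyes.calibration
L=[]
for n in("top","scene"):
    k=c(n);q=cv2.projectPoints(o["tool_pos"][None],k["rvec"],k["tvec"],k["intrinsics"],None)[0].ravel();print(n,q)
    im=eyes.get_image(n);cv2.imwrite(f"pics/{n}_t.png",im[:,:,::-1])
    x,y=np.clip(q.astype(int),[110,110],[450,310]);L.append(cv2.resize(im[y-110:y+110,x-110:x+110,::-1],(400,400),interpolation=cv2.INTER_CUBIC))
cv2.imwrite("pics/e1.png",np.hstack(L))
E
```

```text
21.5 [0.7227 0.0932 0.5927] yaw -34.118664224409116 z [ 0.437   0.0628 -0.8973] tilt 26.1996596427208
[0.0202 0.3    0.7668 0.054  1.6204 2.1481] [ 0.4566 -0.2312 -5.7496] [-0.0167  0.6929 -0.0029] 0.017925456374243427 59.997738003730774 0.7287037021437496
top [218.31105169  56.40375996]
scene [430.91689112  99.00852869]
```

View pics/e1.png

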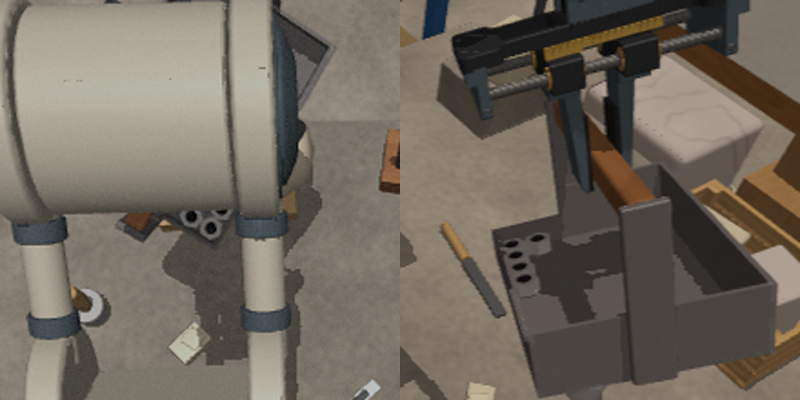

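All five nuts are inside, at e1 right about (512–523, 243–280) and (540,240). Four are strung out along the +y wall from the scoop corner. A swing about tool z towards the +x wall and back should bunch them.

>>> apply_moves:
  series:
    - [[0, 0, 0], -2, 0]
    - [[0, 0, 0], -4, 0]
    - [[0, 0, 0], -5, 0]
    - [[0, 0, 0], -5, 0]
    - [[0, 0, 0], -5, 0]
    - [[0, 0, 0], -5, 0]
    - [[0, 0, 0], -5, 0]
    - [[0, 0, 0], -5, 0]
    - [[0, 0, 0], -5, 0]
    - [[0, 0, 0], -5, 0]
    - [[0, 0, 0], -4, 0]
    - [[0, 0, 0], -2, 0]
    - [[0, 0, 0], 0, 0]
    - [[0, 0, 0], 0, 0]
    - [[0, 0, 0], 0, 0]
    - [[0, 0, 0], 0, 0]

```text
time: 23.2
tool_pos: [0.7232, 0.0933, 0.5934]
ee_rot: [2.991, 0.552, 0.71]
ft_force: [0.3, 0.1, -5.6]
width: 0.018
finger_force: 60.0
```

```bash
cat > look.py <<'E'
from h import *
import sys
im=eyes.get_image("scene")[:,:,::-1]
cv2.imwrite(f"pics/{sys.argv[1]}.png",cv2.resize(im[60:200,340:500],None,fx=4,fy=4,interpolation=cv2.INTER_CUBIC))
E
python3 s.py; python3 look.py f1
```

```text
23.2 [0.7232 0.0933 0.5934] yaw 22.337081667539696 z [ 0.4383  0.0628 -0.8966] tilt 26.28171119546169
[0.0203 0.3003 0.7652 0.054  1.6203 1.2411] [ 0.3202  0.1301 -5.5826] [-0.0012  0.8056 -0.002 ] 0.01801063497580247 59.997695088386536 0.7291869721835511
```

View pics/f1.png

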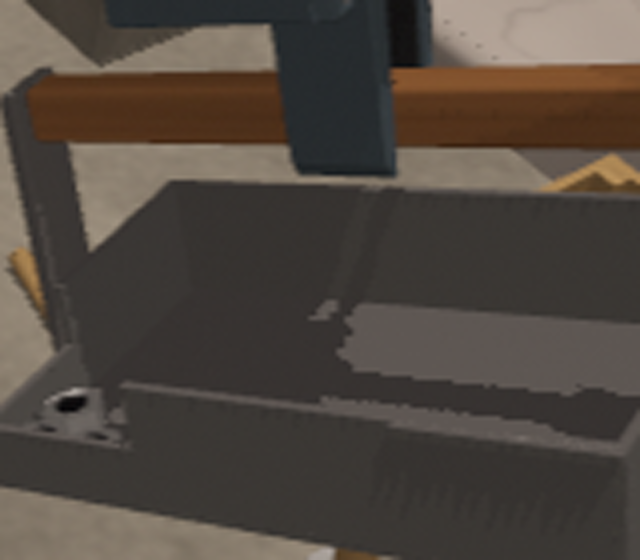

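>>> apply_moves:
  series:
    - [[0, 0, 0], 2, 0]
    - [[0, 0, 0], 4, 0]
    - [[0, 0, 0], 5, 0]
    - [[0, 0, 0], 5, 0]
    - [[0, 0, 0], 5, 0]
    - [[0, 0, 0], 5, 0]
    - [[0, 0, 0], 5, 0]
    - [[0, 0, 0], 5, 0]
    - [[0, 0, 0], 5, 0]
    - [[0, 0, 0], 5, 0]
    - [[0, 0, 0], 4, 0]
    - [[0, 0, 0], 2, 0]
    - [[0, 0, 0], 0, 0]
    - [[0, 0, 0], 0, 0]
    - [[0, 0, 0], 0, 0]

```text
time: 24.75
tool_pos: [0.7231, 0.0933, 0.5933]
ee_rot: [-2.788, 0.773, -0.619]
ft_force: [-0.8, 0.9, -5.5]
width: 0.0179
finger_force: 60.0
```

```bash
python3 s.py; python3 look.py f2
```

```text
24.75 [0.7231 0.0933 0.5933] yaw -34.08327943890298 z [ 0.4382  0.0628 -0.8967] tilt 26.27431466543507
[0.0202 0.3001 0.7655 0.054  1.6202 2.1472] [-0.8323  0.9174 -5.4983] [-0.0985  0.7821  0.0018] 0.017912486677128105 59.99756097793579 0.7290918496002629
```

View pics/f2.png

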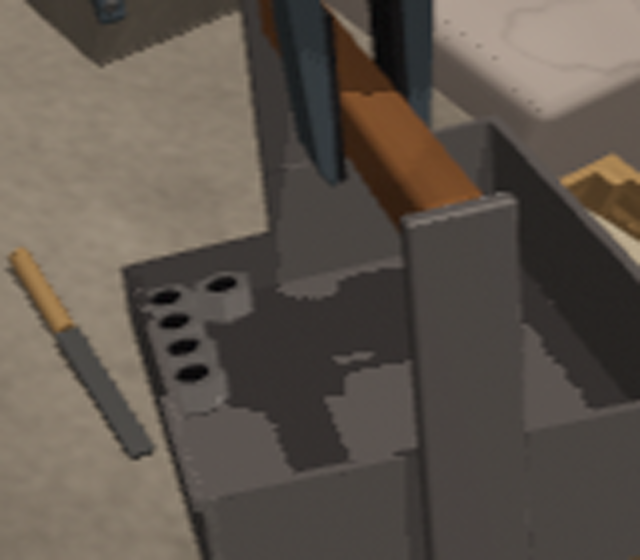

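```bash
cat > nuts.py <<'E'
from h import *
def tote(px):
    o=env.get_obs();Rt=R.from_rotvec(o["ee_rot"]).as_matrix();Q=Rt@np.diag([-1,1,-1.])
    org=o["tool_pos"]+Rt@[-.010,0,-.019]-Q@[0,0,.124]
    k=eyes.calibration("scene");C=cv2.Rodrigues(k["rvec"])[0];cam=-C.T@k["tvec"];d=C.T@np.linalg.inv(k["intrinsics"])@[px[0],px[1],1]
    a=Q.T@(cam-org);b=Q.T@d;return a+b*(.016-a[2])/b[2]
E
python3 - <<'E'
from nuts import *
for p in((165,298),(222,284),(174,321),(183,347),(192,373)):
    q=tote((p[0]/4+340,p[1]/4+60))*1000;print(q.round(),np.hypot(116-q[0],76-q[1]).round())
E
```

```text
[95. 65. 16.] 24.0
[96. 41. 16.] 41.0
[73. 64. 16.] 45.0
[49. 64. 16.] 68.0
[26. 64. 16.] 91.0
```

>>> apply_moves:
  series:
    - [[0, 0, 0], -4, 0]
    - [[0, 0, 0], -6, 0]
    - [[0, 0, 0], -6, 0]
    - [[0, 0, 0], -6, 0]
    - [[0, 0, 0], -6, 0]
    - [[0, 0, 0], -6, 0]
    - [[0, 0, 0], -6, 0]
    - [[0, 0, 0], -6, 0]
    - [[0, 0, 0], -6, 0]
    - [[0, 0, 0], -6, 0]
    - [[0, 0, 0], -6, 0]
    - [[0, 0, 0], -4, 0]
    - [[0, 0, 0], -2, 0]
    - [[0, 0, 0], 0, 0]
    - [[0, 0, 0], 0, 0]
    - [[0, 0, 0], 0, 0]

```text
time: 26.4
tool_pos: [0.7231, 0.0933, 0.5933]
ee_rot: [2.806, 0.991, 0.681]
ft_force: [0.3, 0.2, -5.7]
width: 0.0178
finger_force: 60.0
```

>>> apply_moves:
  series:
    - [[0, 0, 0], 3, 0]
    - [[0, 0, 0], 5, 0]
    - [[0, 0, 0], 5, 0]
    - [[0, 0, 0], 5, 0]
    - [[0, 0, 0], 5, 0]
    - [[0, 0, 0], 5, 0]
    - [[0, 0, 0], 5, 0]
    - [[0, 0, 0], 5, 0]
    - [[0, 0, 0], 5, 0]
    - [[0, 0, 0], 5, 0]
    - [[0, 0, 0], 5, 0]
    - [[0, 0, 0], 4, 0]
    - [[0, 0, 0], 3, 0]
    - [[0, 0, 0], 1, 0]
    - [[0, 0, 0], 0, 0]
    - [[0, 0, 0], 0, 0]
    - [[0, 0, 0], 0, 0]

```text
time: 28.1
tool_pos: [0.7231, 0.0932, 0.5934]
ee_rot: [-2.868, 0.558, -0.644]
ft_force: [0.4, 0.4, -5.4]
width: 0.0177
finger_force: 60.0
```

```bash
python3 s.py; python3 look.py f3
```

```text
28.1 [0.7231 0.0932 0.5934] yaw -24.7841392363631 z [ 0.4382  0.0627 -0.8967] tilt 26.276752544335192
[0.0202 0.3001 0.7655 0.054  1.6202 1.9902] [ 0.3771  0.4155 -5.3753] [-0.1221  0.8064  0.0161] 0.017679244543600647 59.99753773212433 0.7291048338974451
```

View pics/f3.png

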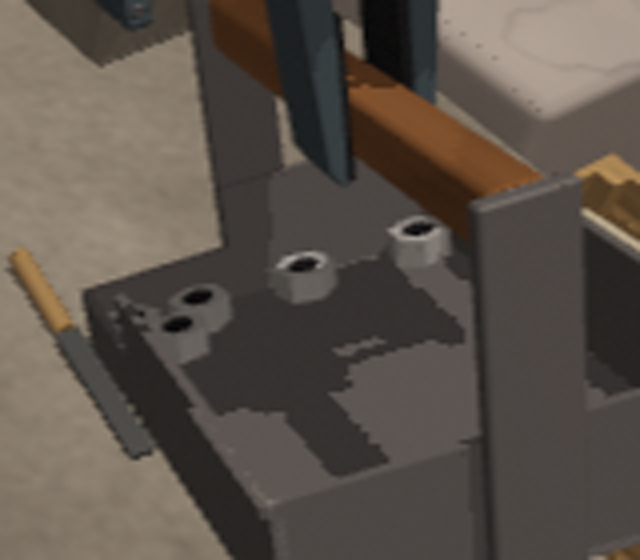

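```bash
python3 - <<'E'
from nuts import *
for p in((128,312),(198,297),(178,325),(302,263),(418,229)):
    q=tote((p[0]/4+340,p[1]/4+60))*1000;print(q.round())
E
```

```text
[102.  65.  16.]
[96. 36. 16.]
[77. 50. 16.]
[ 98. -10.  16.]
[ 97. -60.  16.]
```

>>> apply_moves:
  series:
    - [[0, 0, 0], 2, 0]
    - [[0, 0, 0], 4, 0]
    - [[0, 0, 0], 5, 0]
    - [[0, 0, 0], 5, 0]
    - [[0, 0, 0], 4, 0]
    - [[0, 0, 0], 2, 0]
    - [[0, 0, 0], 0, 0]
    - [[0, 0, 0], 0, 0]
    - [[0, 0, 0], 0, 0]
    - [[0, 0, 0], 0, 0]
    - [[0, 0, 0], -2, 0]
    - [[0, 0, 0], -4, 0]
    - [[0, 0, 0], -3, 0]
    - [[0, 0, 0], -1, 0]
    - [[0, 0, 0], 0, 0]
    - [[0, 0, 0], 0, 0]

```text
time: 29.75
tool_pos: [0.7231, 0.0933, 0.5933]
ee_rot: [-2.757, 0.846, -0.609]
ft_force: [0.1, 0.4, -5.3]
width: 0.0177
finger_force: 60.0
```

```bash
python3 s.py; python3 - <<'E'
from nuts import *
im=eyes.get_image("scene")[:,:,::-1]
cv2.imwrite("pics/g1.png",im)
# dark holes on the floor area, in tote coordinates
g=cv2.cvtColor(np.ascontiguousarray(im),cv2.COLOR_BGR2GRAY)
m=(g<22).astype(np.uint8);n,l,s,c=cv2.connectedComponentsWithStats(m,connectivity=4)
for i in range(1,n):
    q=tote(c[i])*1000
    if 3<s[i,4]<60 and abs(q[0])<118 and abs(q[1])<78: print(c[i].round(1),s[i,4],q.round())
E
```

```text
29.75 [0.7231 0.0933 0.5933] yaw -37.233290544302264 z [ 0.4382  0.0628 -0.8967] tilt 26.275630267312255
[0.0202 0.3001 0.7655 0.0541 1.6202 2.2016] [ 0.1026  0.417  -5.3179] [-0.1425  0.7589  0.0106] 0.017689625194016706 59.99759495258331 0.7291011979500155
[427.3 123.7] 7 [96. -7. 16.]
[412.6 126.6] 9 [97. 17. 16.]
[398.5 129.4] 11 [97. 41. 16.]
[384.7 132.2] 12 [97. 64. 16.]
[392.4 136.1] 14 [77. 53. 16.]
```

Measured in tote axes, four nuts now lie along the +x wall from the corner and one is nestled behind, all at rest. One more swing with a small shake to tighten the pile.

>>> apply_moves:
  series:
    - [[0, 0, 0], 3, 0]
    - [[0, 0, 0], 5, 0]
    - [[0, 0, 0], 6, 0]
    - [[0, 0, 0], 6, 0]
    - [[0, 0, 0], 6, 0]
    - [[0, 0, 0], 6, 0]
    - [[0, 0, 0], 6, 0]
    - [[0, 0, 0], 4, 0]
    - [[0, 0, 0], 2, 0]
    - [[-0.012, 0, 0], 0, 0]
    - [[0.012, 0, 0], 0, 0]
    - [[-0.012, 0, 0], 0, 0]
    - [[0.012, 0, 0], 0, 0]
    - [[-0.012, 0, 0], 0, 0]
    - [[0.012, 0, 0], 0, 0]
    - [[0, 0, 0], 0, 0]
    - [[0, 0, 0], 0, 0]

```text
time: 31.5
tool_pos: [0.7231, 0.093, 0.5933]
ee_rot: [-2.153, 1.746, -0.44]
ft_force: [0.2, 0.3, -5.7]
width: 0.0177
finger_force: 60.0
```

>>> apply_moves:
  series:
    - [[0, 0, 0], -3, 0]
    - [[0, 0, 0], -5, 0]
    - [[0, 0, 0], -6, 0]
    - [[0, 0, 0], -6, 0]
    - [[0, 0, 0], -6, 0]
    - [[0, 0, 0], -6, 0]
    - [[0, 0, 0], -6, 0]
    - [[0, 0, 0], -5, 0]
    - [[0, 0, 0], -3, 0]
    - [[0, 0, 0], -2, 0]
    - [[0, 0, 0], 0, 0]
    - [[0, 0, 0], 0, 0]
    - [[0, 0, 0], 0, 0]
    - [[0, 0, 0], 0, 0]

```text
time: 32.9
tool_pos: [0.7231, 0.0933, 0.5934]
ee_rot: [-2.797, 0.752, -0.621]
ft_force: [0.1, 0.3, -5.9]
width: 0.0177
finger_force: 60.0
```

```bash
cat > find.py <<'E'
from nuts import *
im=eyes.get_image("scene")[:,:,::-1]
cv2.imwrite("pics/h1.png",cv2.resize(im[60:200,340:500],None,fx=4,fy=4,interpolation=cv2.INTER_CUBIC))
g=cv2.cvtColor(np.ascontiguousarray(im),cv2.COLOR_BGR2GRAY)
m=(g<22).astype(np.uint8);n,l,s,c=cv2.connectedComponentsWithStats(m,connectivity=4)
for i in range(1,n):
    q=tote(c[i])*1000
    if 3<s[i,4]<60 and abs(q[0])<118 and abs(q[1])<78: print(c[i].round(1),s[i,4],q.round())
E
python3 s.py;python3 find.py
```

```text
32.9 [0.7231 0.0933 0.5934] yaw -33.15006442967903 z [ 0.4382  0.0628 -0.8967] tilt 26.277892813015615
[0.0202 0.3001 0.7655 0.054  1.6202 2.1312] [ 0.1157  0.3167 -5.8625] [-0.096   0.7978  0.0207] 0.017668882142831056 59.99788820743561 0.7290982339500003
[394.1 131.1] 12 [98. 41. 16.]
[380.2 134.5] 11 [97. 65. 16.]
[396.4 139.9] 15 [64. 44. 16.]
[382.4 140.6] 11 [73. 65. 16.]
[384.8 146.8] 15 [50. 65. 16.]
```

View pics/h1.png

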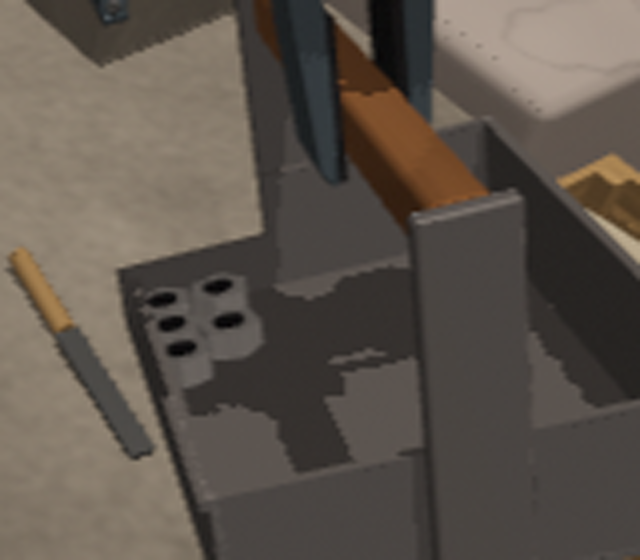

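All five nuts are packed in the scoop corner, at h1 about (160–230, 285–350). The tote is tilted 26° and held high. Handing in.

```bash
python3 -c "
from station import env
print(env.sign_off())"
```

```text
the job is handed in; nothing more can be done
None
```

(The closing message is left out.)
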